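Put the trimming tool away in its slide-top case

TASK

Draw the case's cover all the way back, then put the yellow-handled trimming tool away: loop first under the fixed deck and against the spring-backed stop, pushing the stop in until the handle end drops behind the sill, so that the tool lies flat and straight along the case on its floor. Then slide the cover fully shut and leave the other things on the table undisturbed.

Things in the scene. Friction and masses are not known exactly. Their poses are not given: they have to be found in the camera images.
- case_floor (a point): Wooden tool case, 220 x 126 mm, 51 mm high, fixed. This point: on its inner floor (8 mm above the table), at the centre of the opening (115 x 110 mm) that the cover uncovers. Its x axis runs level along the case from the low sill to the decked end, z up. Inside 110 mm wide: spread gripper fingers less than that. Side walls 8 mm thick, 43 mm above the floor. Inner end wall at x = +142.5 mm.
- sill (a point): Top inner edge, mid-width, of the sill: the low end wall of the case, 10 mm thick, its top 30 mm above the case floor, inner face at x = -57.5 mm from the floor point. Same axes as the case.
- deck_edge (a point): Top edge, mid-width, of the fixed green 6 mm deck that covers the far part of the case, x = +57.5 mm from the floor point on to the end wall. Deck underside 37 mm, top 43 mm above the case floor. The tool is longer than the opening between sill and deck, so it must go in tilted, loop down.
- stop (a joint): Spring-backed green plate hidden under the deck, 104 mm wide, 3 to 34 mm above the floor. Value in m: 0 at rest, its face 153 mm from the sill's inner face (x = +95.5 mm from the floor point); grows to 0.025 as pushed away from the sill. Pushes back with 3 N at 0, 5 N at 13 mm, 6.7 N at 25 mm. The 165 mm tool fits flat only with it pushed in 12 mm; let go, it presses the tool against the sill.
- cover (a joint): Pale plywood sliding cover, 133 x 108 x 6 mm; top 51 mm above the table, flush with walls and deck. Value in m: 0 = fully shut (end stop), grows as it slides along the case's -x, out over the sill, to 0.122 = fully back, when the whole opening is free. About 2.5 N of friction; stays where it is left. Starts shut or up to 30 mm ajar.
- cover_knob (a point): Centre (half-way up, 64 mm above the table) of the dark round wooden knob on the cover, 24 mm in diameter, 26 mm high, standing on the cover's top. 14 mm from the sill's inner face, towards the deck, when shut; moves with the cover. Same axes as the case.
- trimmer_center (a point): Trimming tool, 165 mm long, 70 g, lying on the bat: its centre, half-way along and 11 mm above its underside. Its x axis runs from handle end to loop tip. Yellow rectangular handle 20 mm wide, 22 mm high from x = -82.5 to +22.5 mm; brass ferrule 12 mm thick to x = 49 mm; flat steel loop 34 mm wide, 6 mm thick, at mid-height, to x = +82.5 mm.
- trimmer_tip (a point): The far end of the tool's steel loop, on its centre line at mid-height (82.5 mm from its centre along its x).
- bat: Fixed plywood board 200 x 260 x 12 mm on which the tool lies; origin at the centre of its underside, on the table.
- clay_ring: Bystander on the bat: terracotta ring 56 mm across, 18 mm high; origin at the centre of its underside.
- rib: Bystander on the bat: dark wooden rib, 64 x 40 x 9 mm; origin at the centre of its underside.
- clay_block: Bystander: block of hardened terracotta clay, about 95 x 120 mm, 58 mm high; origin on its underside.
- slip_bowl: Bystander: blue bowl, 100 mm across, 50 mm high; origin at the centre of its underside.
- glaze_jar: Bystander: glaze jar 56 mm across, 62 mm high; origin at the centre of its underside.
- tile: Bystander: glazed test tile 70 x 70 x 8 mm; origin at the centre of its underside.
There are look-alikes about, which are no part of the job. There is more than one size of the part that bears trimmer_center; the job needs the largest.

How it is judged:
By the outcome, as a careful person would: the job done as asked, in the order asked, and still so for the second after the job is handed in, with the robot touching nothing.
It also fails if it takes over 72 s, if anything falls off the work surface, if the arm or the gripper's body presses on something with over 40 N, if the wrist force passes 120 N, or if a joint passes its speed limit or range.

ROBOT

A 6-joint arm with a two-finger parallel gripper is mounted at the origin on the work surface. World frame = base frame: x ahead of the robot, y to its left, z up, the work surface at z = 0. Lengths are in mm, angles in rad, forces in N, time in s.
With the tool pointing down it reaches from about 300 to 775 mm from the base axis. Payload 14.6 kg.
Tool frame: the origin (TCP) lies at the very end of the fingers, on their centre line; the grasp point (between the pads) lies 19 mm behind it; z points along the fingers, y is the line along which they close (so a half turn about z gives the same grasp; the last joint's range is limited). The gripper opens to 94 mm and grips with 3 to 60 N. Pads are 16 mm wide; open, the fingers measure 119 mm over their backs; the gripper's body (75 mm by 177 mm) begins 78 mm behind the grasp point.
Start: joints at [1.234, 0.3, 1.521, -0, 1.321, -0.067], TCP at [146.594, 530.094, 205.446] pointing down, gripper open.
Joint ranges: [-3.03, 3.03], [-0.79, 2.21], [0.23, 2.52], [-1.04, 4.18], [0, 3.07], [-2.55, 2.55]. Speed limits (rad/s): [2.22, 2.22, 2.57, 3.14, 3.14, 3.14].

INTERFACE

Orientations are given as [roll, pitch, yaw] about the fixed x, y, z axes, in that order (R = Rz(yaw) Ry(pitch) Rx(roll)).
In Python, from cell import manip, optics gives the robot as it stands.
- The arm moves only by the shell command python3 -m crank 'ROWS' [FORCE]. ROWS is JSON, a list of rows, each a list of 7 numbers: the opening in per cent of the stroke, from 0 (shut) to 100 (fully open), then the shift along the tool's x, y, z in mm, then the turn, a rotation vector about the tool's x, y, z in rad. A call has 1 to 10 rows; each row is the pose to reach, as a shift and turn from the pose commanded when the call began, along the tool's axes at that moment; what a row does not reach only later rows make up. A row lasts 1/10 s, in which the tool goes at most 50 mm and 8.59 degrees, less where a joint would pass 70% of its speed; a pose out of reach is approached as far as the arm can. A call with a gripper value outside its range is refused whole. The fingers move at their own pace and stop on an object; FORCE is the grip in N (left out, the last holds). Time passes only in rows, so rows that repeat a pose let the fingers close. It gives the time, the measured TCP pose, the force, the opening and the grip force at its end, in the units of the state.
- manip.read_state(): the state, without advancing time (a new reading comes with each control period).
- optics.camera(name): name is "scene" or "top" or "wrist"; returns (picture, depth): 420x560x3 uint8, red, green, blue; 420x560 float32, mm along the optical axis (not along the pixel's ray), 0 where there is no reading.
- optics.calibration(name): a dict with "camera_matrix" (3x3 intrinsics, pixels), "R" (3x3) and "t" (3): a world point X has camera coordinates R X + t. Camera axes: x right, y down, z forward; pixel columns grow to the right and rows downward; lengths in mm; the calibration is good to about 2 mm. The wrist camera is an equidistant fisheye: a pixel r from the principal point sees the ray r / f radians off the axis. A picture is of the moment at which its call begins: read the wrist's pose just before it. calibration takes no time and is no camera call; for the wrist camera it gives the pose at the moment of the call.
- manip.sign_off(): hands the job in; it is judged then, once.
The state is a dict: "clock": time; "joints": joint angles; "qd": joint speeds; "effort": joint torques, N m; "eef_pos": TCP position; "eef_rot": TCP orientation; "wrist_force": force on the tool from outside, world axes, zero at the start; "moment": the same for the moment, N m; "finger_gap": finger opening in mm; "finger_force": force on a finger pad.
Only numpy, scipy, OpenCV 4.12 (cv2) and the standard library are available. Lean on these libraries where they do the work, as an engineer would, in place of code of your own. Each camera call takes 0.05 s, during which the arm holds its last target. There are 200 camera calls.

## Working session

There is one attempt and no reset: what is moved stays moved. The work goes in short steps, Python scripts to look and compute and a shell command to move; the robot and the scene stay as the last step left them, time stands still between calls to the robot, and variables do not carry over. Pictures are saved under pics/ and viewed, at most 10 in all, crops included, and the job is handed in when it is done.

```bash
ls; mkdir -p pics; python3 - <<'E'
from cell import manip, optics
import cv2, numpy as np
for n in ("top","scene"):
    p,d=optics.camera(n); cv2.imwrite(f"pics/{n}0.png",p[:,:,::-1]); np.save(f"pics/{n}0.npy",d)
    c=optics.calibration(n); print(n,c["camera_matrix"],c["R"],c["t"])
print(manip.read_state())
E
```

```text
pics
top [[389.81971972   0.         285.53999173]
 [  0.         389.81971972 206.98034665]
 [  0.           0.           1.        ]] [[-0.0010981  -0.99934241 -0.03624269]
 [-0.98332477  0.00767    -0.18169637]
 [ 0.18185487  0.03543882 -0.98268657]] [ 70.949893   536.52243398 960.75894965]
scene [[427.49240086   0.         276.00303229]
 [  0.         427.49240086 209.25657445]
 [  0.           0.           1.        ]] [[-0.86508284  0.50160781  0.00461361]
 [ 0.43180338  0.74931459 -0.50206921]
 [-0.25529888 -0.43233928 -0.86481514]] [ 454.52020975 -235.92695354 1330.44617876]
{'clock': 0.1, 'joints': array([ 1.23438215e+00,  3.00434845e-01,  1.52153433e+00, -1.58756939e-05,
        1.32068749e+00, -6.66165706e-02]), 'qd': array([ 2.06985232e-03,  3.19191057e-04, -1.27525168e-03,  9.37374921e-04,
        7.24930520e-05, -8.33639889e-04]), 'effort': array([ 1.40771510e-03, -5.32645404e+01, -3.53288305e+01,  7.09301163e-02,
        2.34858587e-02,  1.17158865e-05]), 'eef_pos': array([146.53129323, 529.87246906, 204.92598928]), 'eef_rot': array([-3.14052997e+00, -5.54851749e-05,  2.87179896e+00]), 'wrist_force': array([ 0.04878883, -0.04512035, -0.21735678]), 'moment': array([ 0.06543899, -0.05090793,  0.01760904]), 'finger_force': 0.0, 'finger_gap': 94.0819267250591}
```

View pics/top0.png

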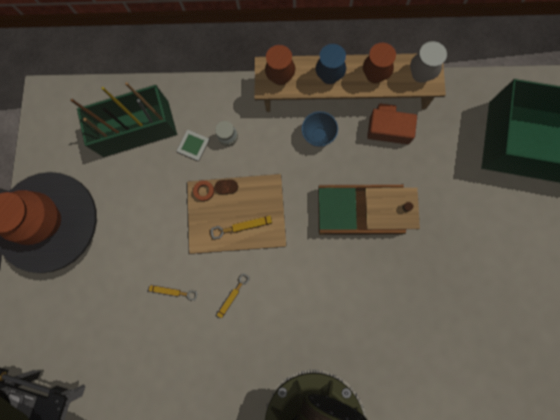

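View pics/scene0.png

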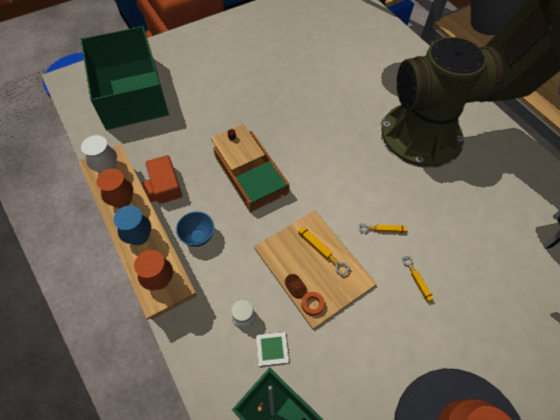

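Candidates for the tool: on the bat (loop 216,232 to handle end 270,219, the longest), a short one at (151–195, 289–296), and a mid-size one at (219,316)–(245,277). The one on the bat fits both the description and the size. The case runs from the deck at (342,208) to the sill at (405,208), with the cover ajar and its knob at (408,207).

```bash
cat > h.py <<'E'
import numpy as np, cv2
from cell import manip, optics
def ray(n,u,v,c=None):
    c=c or optics.calibration(n); K=np.array(c["camera_matrix"]); R=np.array(c["R"]); t=np.array(c["t"])
    x=(u-K[0,2])/K[0,0]; y=(v-K[1,2])/K[1,1]
    if n=="wrist":
        r=np.hypot(x,y); s=np.sin(r)/r if r>1e-9 else 1; d=np.array([x*s,y*s,np.cos(r)])
    else: d=np.array([x,y,1.])
    return -R.T@t, R.T@d
def w(n,u,v,z,c=None):
    o,d=ray(n,u,v,c); return (o+d*(z-o[2])/d[2]).round(1)
def proj(n,X,c):
    K=np.array(c["camera_matrix"]); p=np.array(c["R"])@X+np.array(c["t"])
    if n=="wrist":
        th=np.arctan2(np.hypot(p[0],p[1]),p[2]); k=th/np.hypot(p[0],p[1]); q=p[:2]*k
    else: q=p[:2]/p[2]
    return q*[K[0,0],K[1,1]]+K[:2,2]
E
python3 - <<'E'
from h import *
for nm,u,v,z in [("knob top",408,206,77),("deck L far",320,188,51),("deck L near",320,233,51),("deck edge far",356,188,51),("deck edge near",356,233,51),("sill r far",403,186,51),("sill near",404,234,51),("tip",210,233,23),("hend",271,219,34),("ring",203,190,30),("rib",227,186,21),("bowl",320,130,50),("block",393,124,58),("shelf",350,97,30), ("mid2",245,277,10)]: print(nm,w("top",u,v,z))
p=cv2.imread("pics/top0.png")
cv2.imwrite("pics/top0c.png",cv2.resize(p[165:260,180:425],None,fx=3.2,fy=3.2,interpolation=cv2.INTER_CUBIC))
d=np.load("pics/top0.npy");print(d[190:196,385:390].mean())
E
```

```text
knob top [ 532.  -238.4   77. ]
deck L far [586.4 -21.4  51. ]
deck L near [468.5 -19.4  51. ]
deck edge far [ 585.5 -114.7   51. ]
deck edge near [ 468.  -110.8   51. ]
sill r far [ 589.6 -235.9   51. ]
sill near [ 464.8 -231.5   51. ]
tip [473.3 270.1  23. ]
hend [508.1 107.4  34. ]
ring [588.8 291.5  30. ]
rib [601.4 228.5  21. ]
bowl [746.4 -24.2  50. ]
block [ 757.  -217.1   58. ]
shelf [ 849.6 -110.    30. ]
mid2 [358.4 176.6  10. ]
1008.5802
```

View pics/top0c.png

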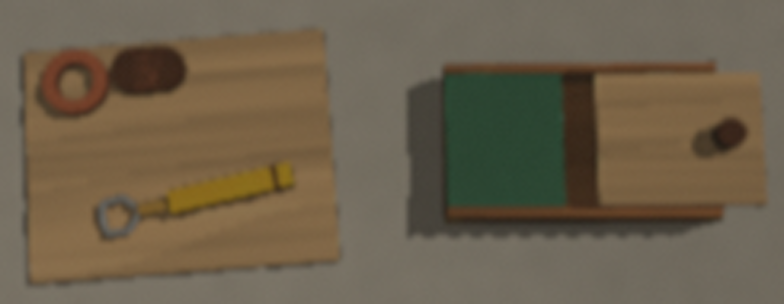

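The crop confirms it: loop at (117,215), yellow handle end at (292,176), lying on the bat and longer than both look-alikes. The next step is to fly over it and look with the wrist camera.

```bash
python3 -m crank '[[100,-430,-250,-20,0,0,1.301],[100,-430,-250,-20,0,0,1.301],[100,-430,-250,-20,0,0,1.301],[100,-430,-250,-20,0,0,1.301],[100,-430,-250,-20,0,0,1.301],[100,-430,-250,-20,0,0,1.301],[100,-430,-250,-20,0,0,1.301],[100,-430,-250,-20,0,0,1.301],[100,-430,-250,-20,0,0,1.301],[100,-430,-250,-20,0,0,1.301]]' 
python3 -m crank '[[100,0,0,0,0,0,0],[100,0,0,0,0,0,0],[100,0,0,0,0,0,0]]'
python3 - <<'E'
from h import *
import pickle
c=optics.calibration("wrist"); p,d=optics.camera("wrist"); pickle.dump((c,d),open("pics/w1.pkl","wb")); cv2.imwrite("pics/w1.png",p[:,:,::-1])
print(c)
E
```

```text
clock: 1.1
eef_pos: [495.5, 172.6, 225.4]
eef_rot: [-3.141, 0.0, 1.567]
wrist_force: [0.8, 0.4, -0.6]
finger_gap: 93.9
finger_force: 0.0
clock: 1.4
eef_pos: [493.8, 175.2, 225.2]
eef_rot: [-3.141, 0.0, 1.572]
wrist_force: [0.5, 0.0, -0.5]
finger_gap: 94.0
finger_force: 0.0
{'camera_matrix': array([[325.1922621 ,   0.        , 279.25176515],
       [  0.        , 325.1922621 , 207.37605622],
       [  0.        ,   0.        ,   1.        ]]), 'R': array([[ 9.99999441e-01,  9.80144637e-04, -3.96620542e-04],
       [ 1.05294814e-03, -9.57317131e-01,  2.89037717e-01],
       [-9.63928716e-05, -2.89037973e-01, -9.57317628e-01]]), 't': array([-494.2966993 ,  131.42594101,  463.17077899])}
```

View pics/w1.png

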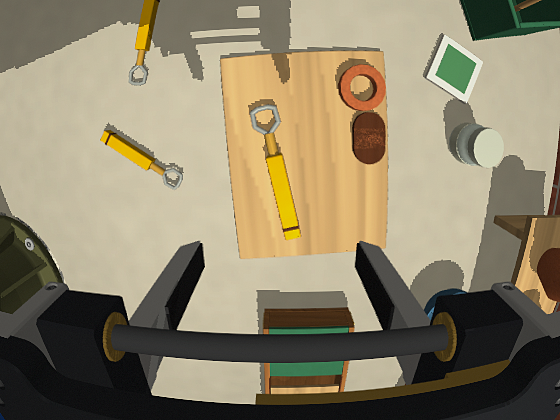

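The wrist view shows the tool with its loop tip at (264,104), the handle's front end at about (275,155), and the handle end at (292,236). The ring (361,87) and the rib (368,137) stand clear of it.

```bash
python3 - <<'E'
from h import *
import pickle
c,d=pickle.load(open("pics/w1.pkl","rb"))
for nm,u,v,z in [("tip",263.5,103.5,26),("front L",266.5,156,34),("front R",284,154,34),("back L",284,239,34),("back R",300,236,34),("deck far L",268,327,51),("deck far R",350,327,51),("rib",368,137,21)]: print(nm,w("wrist",u,v,z,c))
p=cv2.imread("pics/w1.png")
m=cv2.inRange(cv2.cvtColor(p,cv2.COLOR_BGR2HSV),(22,170,100),(32,255,255)); 
n,l,s,ce=cv2.connectedComponentsWithStats(m[:, :]); 
for i in range(1,n):
    if s[i,4]>150:
        pts=np.argwhere(l==i)[:,::-1].astype(np.float32); P=np.array([w("wrist",u,v,34,c)[:2] for u,v in pts],np.float32)
        print(s[i],P.mean(0),cv2.minAreaRect(P))
E
```

```text
tip [476.  270.2  26. ]
front L [479.5 209.7  34. ]
front R [499.5 212.   34. ]
back L [500.1 107.4  34. ]
back R [519.7 111.3  34. ]
deck far L [479.1 -15.4  51. ]
deck far R [591.6 -18.5  51. ]
rib [601.  232.8  21. ]
[135   0  20  50 533] [333.37466 373.87137] ((334.106689453125, 376.0033874511719), (63.69197082519531, 17.795291900634766), 82.5547103881836)
[107 135  47  35 536] [309.22784 218.84554] ((309.1371154785156, 218.7120361328125), (15.392909049987793, 67.44721984863281), 58.25284957885742)
[ 266  155   32   74 1149] [497.09372 167.7321 ] ((497.5314636230469, 166.79318237304688), (19.054306030273438, 88.96883392333984), 12.975699424743652)
```

```bash
python3 -m crank '[[60,-410,38,0,0,0,0],[60,-410,38,0,0,0,0],[60,-410,38,0,0,0,0],[60,-410,38,0,0,0,0],[60,-410,38,0,0,0,0],[60,-410,38,0,0,0,0],[60,-410,38,0,0,0,0],[60,-410,38,0,0,0,0],[60,-410,38,0,0,0,0],[60,-410,38,0,0,0,0]]' 
python3 -m crank '[[60,0,0,0,0,0,0],[60,0,0,0,0,0,0],[60,0,0,0,0,0,0]]'
python3 - <<'E'
from h import *
import pickle
c=optics.calibration("wrist"); p,d=optics.camera("wrist"); pickle.dump((c,d),open("pics/w2.pkl","wb")); cv2.imwrite("pics/w2.png",p[:,:,::-1])
cv2.imwrite("pics/w2c.png",cv2.resize(p[60:330,170:390,::-1],None,fx=2.2,fy=2.2,interpolation=cv2.INTER_CUBIC))
E
```

```text
clock: 2.45
eef_pos: [532.4, -235.7, 225.1]
eef_rot: [-3.141, -0.0, 1.57]
wrist_force: [-0.3, 0.3, 0.4]
finger_gap: 56.4
finger_force: 0.0
clock: 2.75
eef_pos: [532.7, -234.0, 225.8]
eef_rot: [3.141, 0.0, 1.573]
wrist_force: [-0.1, 0.0, -0.1]
finger_gap: 56.1
finger_force: 0.0
```

View pics/w2c.png

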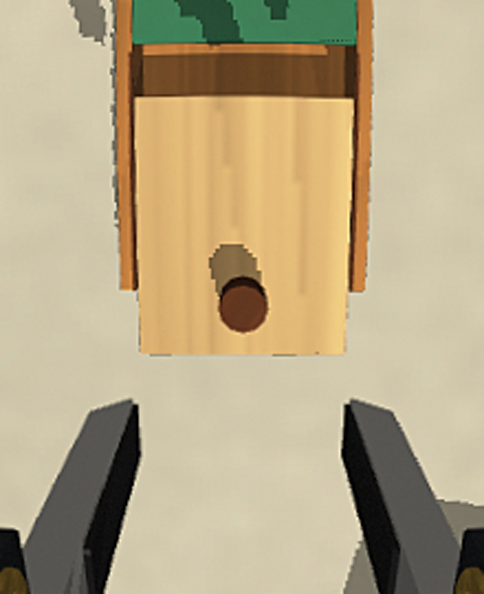

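The crop shows the deck edge at row 44 (cols 132–356), the cover's front edge at row 97, the knob top at (243,306), and the wall ends at about (128,290) and (357,291).

```bash
python3 - <<'E'
from h import *
import pickle
c,d=pickle.load(open("pics/w2.pkl","rb"))
for nm,u,v,z in [("knob",243,306,77),("deckL",133,44,51),("deckR",356,43,51),("covL",136,97,51),("covR",352,97,51),("wallendL o",120,290,51),("wallendL i",136,290,51),("wallendR i",350,291,51),("wallendR o",366,291,51),("wL0 o",115,2,51),("wL0 i",131,2,51),("wR0 o",373,2,51),("wR0 i",358,2,51),("covbackL",142,354,51),("covbackR",345,354,51)]: print(nm,w("wrist",170+u/2.2,60+v/2.2,z,c))
E
```

```text
knob [ 534.5 -239.2   77. ]
deckL [ 480.5 -113.1   51. ]
deckR [ 589.6 -112.2   51. ]
covL [ 481.8 -139.7   51. ]
covR [ 587.9 -139.4   51. ]
wallendL o [ 471.2 -237.8   51. ]
wallendL i [ 479.5 -237.9   51. ]
wallendR i [ 589.7 -238.2   51. ]
wallendR o [ 598.1 -238.1   51. ]
wL0 o [471.5 -91.3  51. ]
wL0 i [479.5 -91.7  51. ]
wR0 o [598.  -90.9  51. ]
wR0 i [590.5 -91.3  51. ]
covbackL [ 481.3 -272.7   51. ]
covbackR [ 588.6 -272.5   51. ]
```

```bash
python3 -m crank '[[55,-5,2,50,0,0,0],[55,-5,2,100,0,0,0],[55,-5,2,140,0,0,0],[55,-5,2,160,0,0,0],[55,-5,2,171,0,0,0],[55,-5,2,171,0,0,0],[55,-5,2,171,0,0,0],[0,-5,2,171,0,0,0],[0,-5,2,171,0,0,0],[0,-5,2,171,0,0,0]]' 25
python3 -m crank '[[0,0,0,0,0,0,0],[0,0,0,0,0,0,0],[0,0,0,0,0,0,0],[0,0,0,0,0,0,0]]'
```

```text
clock: 3.8
eef_pos: [534.7, -240.6, 55.2]
eef_rot: [3.141, 0.0, 1.571]
wrist_force: [-0.9, 0.1, 0.1]
finger_gap: 31.1
finger_force: 0.0
clock: 4.2
eef_pos: [533.7, -240.6, 54.8]
eef_rot: [-3.14, -0.0, 1.571]
wrist_force: [-7.7, 0.3, 6.3]
finger_gap: 23.3
finger_force: 25.0
```

```bash
python3 -m crank '[[0,-10,0,0,0,0,0],[0,-25,0,0,0,0,0],[0,-40,0,0,0,0,0],[0,-55,0,0,0,0,0],[0,-70,0,0,0,0,0],[0,-82,0,0,0,0,0],[0,-90,0,0,0,0,0],[0,-95,0,0,0,0,0],[0,-97,0,0,0,0,0],[0,-97,0,0,0,0,0]]'
python3 -m crank '[[0,-2,0,0,0,0,0],[0,-2,0,0,0,0,0],[0,-2,0,0,0,0,0]]'
```

```text
clock: 5.2
eef_pos: [533.4, -336.2, 54.7]
eef_rot: [-3.139, -0.003, 1.571]
wrist_force: [-10.1, 10.0, 10.1]
finger_gap: 23.3
finger_force: 25.0
clock: 5.5
eef_pos: [533.4, -336.4, 54.6]
eef_rot: [-3.137, -0.006, 1.572]
wrist_force: [-12.2, 22.4, 14.4]
finger_gap: 22.9
finger_force: 25.0
```

```bash
python3 -m crank '[[55,0,0,0,0,0,0],[55,1,0,0,0,0,0],[55,1,0,0,0,0,0],[55,1,0,-20,0,0,0],[55,1,0,-50,0,0,0],[55,1,0,-90,0,0,0],[55,20,0,-130,0,0,0],[55,60,-10,-150,0,0,0],[55,100,-20,-150,0,0,-0.1],[55,150,-30,-150,0,0,-0.203]]'
python3 -m crank '[[55,50,0,0,0,0,0],[55,100,0,0,0,0,0],[55,150,0,0,0,0,0],[55,200,0,0,0,0,0],[55,250,0,0,0,0,0],[55,290,0,0,0,0,0],[55,300,0,0,0,0,0],[55,300,0,0,0,0,0],[55,300,0,0,0,0,0],[55,300,0,0,0,0,0]]'
python3 - <<'E'
from h import *
import pickle
c=optics.calibration("wrist"); p,d=optics.camera("wrist"); pickle.dump((c,d),open("pics/w3.pkl","wb"))
cv2.imwrite("pics/w3.png",p[:,:,::-1]); s=manip.read_state(); print(s["eef_pos"],s["eef_rot"])
for X in [(502.8,143.6,34),(509.9,109.3,34),(489.5,210.8,34)]: print(proj("wrist",np.array(X),c))
m=cv2.inRange(cv2.cvtColor(p,cv2.COLOR_RGB2HSV),(22,170,100),(32,255,255))
n,l,s,ce=cv2.connectedComponentsWithStats(m)
for i in range(1,n):
    if s[i,4]>800:
        pts=np.argwhere(l==i)[:,::-1].astype(np.float32); P=np.array([w("wrist",u,v,34,c)[:2] for u,v in pts],np.float32)
        print(s[i],P.mean(0),cv2.minAreaRect(P))
E
```

```text
clock: 6.5
eef_pos: [504.1, -189.8, 205.0]
eef_rot: [3.14, 0.001, 1.776]
wrist_force: [0.4, 1.0, 0.7]
finger_gap: 51.6
finger_force: 0.0
clock: 7.5
eef_pos: [444.5, 102.2, 204.4]
eef_rot: [-3.142, 0.0, 1.772]
wrist_force: [-0.5, 0.6, -0.0]
finger_gap: 51.6
finger_force: 0.0
[444.44455418 102.25504509 204.40157081] [-3.14151617e+00  1.33950128e-04  1.77205663e+00]
[338.26592604 164.03839443]
[337.03840601 194.8090207 ]
[340.24507799 101.64953513]
[ 329  102   18   81 1382] [496.77274 167.03882] ((496.62713623046875, 166.6151885986328), (19.319774627685547, 88.58649444580078), 13.354185104370117)
```

```bash
python3 - <<'E'
from h import *
import pickle
c,d=pickle.load(open("pics/w3.pkl","rb")); p=cv2.imread("pics/w3.png")
m=cv2.inRange(cv2.cvtColor(p,cv2.COLOR_BGR2HSV),(22,170,100),(32,255,255))
Q=[]
for r in range(104,182,8):
    k=np.where(m[r,320:360])[0]+320; q=w("wrist",(k[0]+k[-1])/2,r,34,c); Q.append(q[:2]); print(r,k[0],k[-1],q)
Q=np.array(Q); f=np.polyfit(Q[:,1],Q[:,0],1); print(f,np.degrees(np.arctan(f[0])))
cv2.imwrite("pics/w3c.png",cv2.resize(p[40:230,270:420],None,fx=3,fy=3,interpolation=cv2.INTER_CUBIC))
E
```

```text
104 329 346 [487.1 207.6  34. ]
112 329 346 [489.  199.1  34. ]
120 330 346 [491.4 190.7  34. ]
128 330 346 [493.4 182.2  34. ]
136 329 346 [494.8 173.6  34. ]
144 329 346 [496.8 165.   34. ]
152 330 346 [499.4 156.5  34. ]
160 331 346 [502. 148.  34.]
168 330 346 [503.6 139.2  34. ]
176 331 346 [506.3 130.6  34. ]
[-2.46551337e-01  5.38108814e+02] -13.850122436148666
```

View pics/w3c.png

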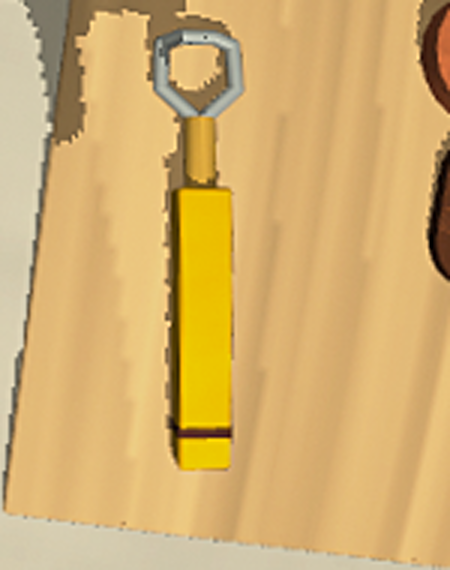

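The crop shows the handle's top face from (205.5,190) at its front to (204.5,468) at its back end, with the tip at (200,32).

```bash
python3 - <<'E'
from h import *
import pickle
c,d=pickle.load(open("pics/w3.pkl","rb"))
a=w("wrist",270+205.5/3,40+190/3,34,c);b=w("wrist",270+204.5/3,40+468/3,34,c);t=w("wrist",270+200/3,40+32/3,26,c)
for e in(a,t): print(b,e,np.degrees(np.arctan2(*(e-b)[:2])),np.linalg.norm((e-b)[:2]))
E
```

```text
[511.5 108.2  34. ] [488.  208.6  34. ] -13.173704565100653 103.11357815535254
[511.5 108.2  34. ] [475.3 266.8  26. ] -12.85734371626446 162.67882468225545
```

```bash
python3 -m crank '[[55,28,45,0,0,0,-0.024],[55,28,66,0,0,0,-0.024],[55,28,66,40,0,0,-0.024],[55,28,66,80,0,0,-0.024],[55,28,66,120,0,0,-0.024],[55,28,66,150,0,0,-0.024],[55,28,66,170,0,0,-0.024],[55,28,66,182,0,0,-0.024],[55,28,66,190,0,0,-0.024],[55,28,66,190,0,0,-0.024]]' 45
python3 -m crank '[[55,0,0,0,0,0,0],[55,0,0,0,0,0,0],[0,0,0,0,0,0,0],[0,0,0,0,0,0,0],[0,0,0,0,0,0,0],[0,0,0,0,0,0,0],[0,0,0,0,0,0,0],[0,0,0,0,0,0,0],[0,0,0,0,0,0,0]]'
```

```text
clock: 8.55
eef_pos: [503.1, 143.7, 14.1]
eef_rot: [-3.141, 0.0, 1.797]
wrist_force: [-0.9, 0.4, 0.6]
finger_gap: 51.8
finger_force: 0.0
clock: 9.45
eef_pos: [503.1, 144.1, 14.5]
eef_rot: [-3.142, -0.0, 1.798]
wrist_force: [-2.3, -0.3, 1.2]
finger_gap: 19.8
finger_force: 45.0
```

```bash
python3 -m crank '[[0,0,0,-8,0,0,0],[0,0,0,-25,0,0,0],[0,0,0,-60,0,0,0],[0,0,0,-100,0,0,0],[0,0,0,-130,0,0,0],[0,0,0,-140,0,0,0]]' 45
python3 -m crank '[[0,-30,-5,0,0,0,0.02],[0,-70,-11,0,0,0,0.05],[0,-115,-18,0,0,0,0.1],[0,-160,-25,0,0,0,0.15],[0,-205,-32,0,0,0,0.2],[0,-250,-38,0,0,0,0.227],[0,-295,-45,0,0,0,0.227],[0,-340,-51,0,0,0,0.227],[0,-380,-57,0,0,0,0.227],[0,-406,-61,0,0,0,0.227]]'
python3 -m crank '[[0,0,0,0,0,0,0],[0,0,0,0,0,0,0],[0,0,0,0,0,0,0]]'
python3 - <<'E'
from h import *
import pickle
c=optics.calibration("wrist"); p,d=optics.camera("wrist"); pickle.dump((c,d),open("pics/w4.pkl","wb")); cv2.imwrite("pics/w4.png",p[:,:,::-1])
E
```

```text
clock: 10.05
eef_pos: [504.1, 144.4, 157.9]
eef_rot: [3.137, 0.0, 1.798]
wrist_force: [0.1, -0.8, -1.0]
finger_gap: 19.7
finger_force: 45.0
clock: 11.05
eef_pos: [534.4, -267.7, 153.2]
eef_rot: [-3.14, -0.001, 1.569]
wrist_force: [-0.2, 0.6, -0.6]
finger_gap: 19.5
finger_force: 45.0
clock: 11.35
eef_pos: [535.0, -264.1, 154.0]
eef_rot: [-3.141, -0.001, 1.572]
wrist_force: [0.2, -0.6, -0.1]
finger_gap: 19.5
finger_force: 45.0
```

View pics/w4.png

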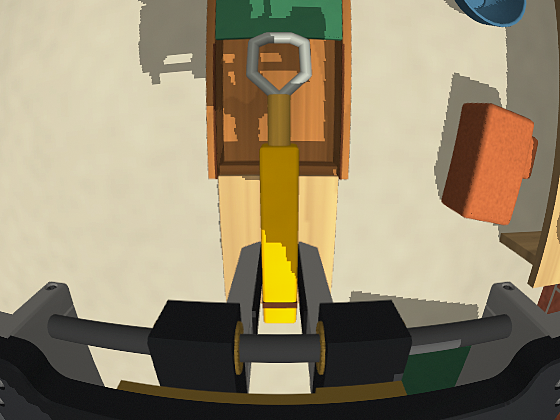

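The tool is held straight over the open case: tip at (279,34), handle end at (280,322), deck edge at row ~38, sill inner edge at row ~165. The opening is fully uncovered.

```bash
cat > plan.py <<'E'
import sys; from h import *
from scipy.spatial.transform import Rotation as Ro
# python3 plan.py LT  s,h,a ... : shifts in tool axes from the present pose
LT=float(sys.argv[1]); s0=manip.read_state(); R0=Ro.from_euler("xyz",s0["eef_rot"]); p0=s0["eef_pos"]
for q in sys.argv[2:]:
    s,h,a=map(float,q.split(",")); A=np.radians(a)
    P=np.array([534.9,-227.7+s-LT*np.cos(A)-8.5*np.sin(A),8+h+LT*np.sin(A)-8.5*np.cos(A)])
    R=Ro.from_euler("xyz",[-A,0,0])*Ro.from_euler("xyz",[np.pi,0,np.pi/2])
    print(q,P.round(1),"->",R0.inv().apply(P-p0).round(1),(R0.inv()*R).as_rotvec().round(3))
E
python3 - <<'E'
from h import *
import pickle
c,d=pickle.load(open("pics/w4.pkl","rb"))
print("tip",w("wrist",279,33,165.5,c),"end",w("wrist",280,322,173.5,c),"front",w("wrist",279.5,147,173.5,c),"sill",w("wrist",280,163,38,c),"deck",w("wrist",280,39,51,c))
E
python3 plan.py 128.5 84,80,22 84,28,22 140,6,22
```

```text
tip [ 535.2 -137.4  165.5] end [ 535.9 -300.1  173.5] front [ 535.5 -196.5  173.5] sill [ 536.  -225.9   38. ] deck [ 535.9 -114.5   51. ]
84,80,22 [ 534.9 -266.   128.3] -> [-2.  -0.2 26. ] [-0.    -0.384  0.001]
84,28,22 [ 534.9 -266.    76.3] -> [-2.  -0.2 78. ] [-0.    -0.384  0.001]
140,6,22 [ 534.9 -210.    54.3] -> [ 54.   -0.1 100. ] [-0.    -0.384  0.001]
```

```bash
python3 -m crank '[[0,-2,0,0,0,-0.1,0],[0,-2,0,0,0,-0.2,0],[0,-2,0,5,0,-0.3,0],[0,-2,0,20,0,-0.384,0],[0,-2,0,40,0,-0.384,0],[0,-2,0,60,0,-0.384,0],[0,-2,0,72,0,-0.384,0],[0,-2,0,78,0,-0.384,0],[0,-2,0,78,0,-0.384,0]]'
python3 plan.py 128.5 84,28,22 140,6,22 155,6,20 163,6,17 172,5,17
```

```text
clock: 12.3
eef_pos: [535.0, -266.9, 76.2]
eef_rot: [-3.141, 0.384, 1.571]
wrist_force: [-0.2, 0.1, -2.1]
finger_gap: 19.8
finger_force: 45.0
84,28,22 [ 534.9 -266.    76.3] -> [ 0.8 -0.1 -0.4] [-0. -0.  0.]
140,6,22 [ 534.9 -210.    54.3] -> [61.  -0.1 -1. ] [-0. -0.  0.]
155,6,20 [ 534.9 -196.4   50. ] -> [75.3 -0.1 -2.1] [-0.     0.035  0.   ]
163,6,17 [ 534.9 -190.1   43.4] -> [83.5 -0.1  1.6] [-0.     0.087  0.   ]
172,5,17 [ 534.9 -181.1   42.4] -> [92.3 -0.  -0.9] [-0.     0.087  0.   ]
```

```bash
python3 -m crank '[[0,15,0,-1,0,0,0],[0,30,0,-1,0,0,0],[0,45,0,-1,0,0,0],[0,55,0,-1,0,0,0],[0,61,0,-1,0,0,0],[0,68,0,-1.5,0,0.017,0],[0,75,0,-2,0,0.035,0],[0,79,0,0,0,0.06,0],[0,83,0,1.5,0,0.087,0],[0,83,0,1.5,0,0.087,0]]'
python3 plan.py 128.5 163,6,17 172,5,17 172,4.5,12 172,5,8 171,8,4 170,11,0
```

```text
clock: 13.3
eef_pos: [535.2, -191.5, 44.2]
eef_rot: [3.141, 0.297, 1.57]
wrist_force: [0.4, -3.5, -1.2]
finger_gap: 19.4
finger_force: 45.0
163,6,17 [ 534.9 -190.1   43.4] -> [ 1.6 -0.3  0.3] [ 0.    -0.    -0.001]
172,5,17 [ 534.9 -181.1   42.4] -> [10.5 -0.3 -1.3] [ 0.    -0.    -0.001]
172,4.5,12 [ 534.9 -183.2   30.9] -> [11.9 -0.3 10.3] [ 0.     0.087 -0.001]
172,5,8 [ 534.9 -184.1   22.5] -> [13.4 -0.3 18.7] [ 0.     0.157 -0.001]
171,8,4 [ 534.9 -185.5   16.5] -> [13.9 -0.3 24.8] [ 0.     0.227 -0.001]
170,11,0 [ 534.9 -186.2   10.5] -> [14.9 -0.3 30.7] [ 0.     0.297 -0.001]
```

```bash
python3 -m crank '[[0,3,0,0,0,0,0],[0,6,0,-0.5,0,0,0],[0,9,0,-1,0,0,0],[0,10.5,0,-1.3,0,0,0],[0,10.5,0,-1.3,0,0,0]]'
python3 plan.py 128.5 172,5,17 172,4.5,12 172,5,8 171,8,4 170,11,0
```

```text
clock: 13.8
eef_pos: [535.4, -180.4, 42.6]
eef_rot: [3.141, 0.298, 1.571]
wrist_force: [-0.6, -5.4, 3.3]
finger_gap: 19.7
finger_force: 45.0
172,5,17 [ 534.9 -181.1   42.4] -> [-0.6 -0.5  0.4] [0.001 0.001 0.   ]
172,4.5,12 [ 534.9 -183.2   30.9] -> [ 0.8 -0.5 12. ] [0.001 0.088 0.   ]
172,5,8 [ 534.9 -184.1   22.5] -> [ 2.3 -0.5 20.3] [0.001 0.158 0.   ]
171,8,4 [ 534.9 -185.5   16.5] -> [ 2.8 -0.5 26.5] [0.001 0.228 0.   ]
170,11,0 [ 534.9 -186.2   10.5] -> [ 3.9 -0.5 32.4] [0.001 0.298 0.   ]
```

```bash
python3 -m crank '[[0,0.5,0,5,0,0.044,0],[0,1,0,11,0,0.088,0],[0,1.7,0,15.5,0,0.123,0],[0,2.3,0,19.8,0,0.158,0],[0,2.3,0,19.8,0,0.158,0]]'
python3 plan.py 128.5 172,5,8 171,8,4 170,11,0 166,11,0
```

```text
clock: 14.3
eef_pos: [535.1, -184.7, 22.5]
eef_rot: [3.141, 0.138, 1.57]
wrist_force: [0.2, -5.2, 1.8]
finger_gap: 20.0
finger_force: 45.0
172,5,8 [ 534.9 -184.1   22.5] -> [ 0.6 -0.2 -0.1] [ 0.    -0.001 -0.001]
171,8,4 [ 534.9 -185.5   16.5] -> [ 0.1 -0.2  6. ] [ 0.     0.069 -0.001]
170,11,0 [ 534.9 -186.2   10.5] -> [ 0.2 -0.2 12.1] [ 0.     0.138 -0.001]
166,11,0 [ 534.9 -190.2   10.5] -> [-3.8 -0.2 12.6] [ 0.     0.138 -0.001]
```

```bash
python3 -m crank '[[0,0.2,0,3,0,0.035,0],[0,0.2,0,6,0,0.069,0],[0,0.2,0,9,0,0.104,0],[0,0.2,0,12,0,0.138,0],[0,0.2,0,12.3,0,0.138,0],[0,-2,0,12.5,0,0.138,0],[0,-3.8,0,12.5,0,0.138,0],[0,-3.8,0,12.5,0,0.138,0]]'
python3 plan.py 128.5 166,11,0
```

```text
clock: 15.1
eef_pos: [535.2, -189.7, 10.9]
eef_rot: [3.141, 0.002, 1.571]
wrist_force: [0.3, -5.0, 1.5]
finger_gap: 19.5
finger_force: 45.0
166,11,0 [ 534.9 -190.2   10.5] -> [-0.5 -0.3  0.4] [0.    0.002 0.   ]
```

```bash
python3 -m crank '[[0,-1,0,0.4,0,0,0],[0,-2,0,0.4,0,0,0],[0,-2,0,0.4,0,0,0]]'
```

```text
clock: 15.4
eef_pos: [535.2, -190.6, 10.5]
eef_rot: [3.142, -0.0, 1.571]
wrist_force: [-0.4, 3.3, 6.1]
finger_gap: 19.2
finger_force: 45.0
```

```bash
python3 -m crank '[[30,0,0,0,0,0,0],[40,0,0,0,0,0,0],[40,0,0,0,0,0,0],[40,0,0,0,0,0,0],[40,0,0,-10,0,0,0],[40,0,0,-40,0,0,0],[40,0,0,-80,0,0,0],[40,-20,0,-120,0,0,0],[40,-50,0,-160,0,0,0],[40,-50,0,-160,0,0,0]]'
python3 -m crank '[[40,0,0,0,0,0,0],[40,0,0,0,0,0,0]]'
python3 - <<'E'
from h import *
import pickle
c=optics.calibration("wrist"); p,d=optics.camera("wrist"); pickle.dump((c,d),open("pics/w5.pkl","wb")); cv2.imwrite("pics/w5.png",p[:,:,::-1])
cv2.imwrite("pics/w5c.png",cv2.resize(p[60:330,170:390,::-1],None,fx=2.2,fy=2.2,interpolation=cv2.INTER_CUBIC))
E
```

```text
clock: 16.4
eef_pos: [536.6, -244.7, 176.8]
eef_rot: [3.133, 0.006, 1.569]
wrist_force: [-0.3, -0.5, 1.0]
finger_gap: 37.8
finger_force: 0.0
clock: 16.6
eef_pos: [534.6, -240.6, 169.4]
eef_rot: [-3.14, 0.0, 1.571]
wrist_force: [0.7, 0.7, -0.8]
finger_gap: 37.7
finger_force: 0.0
```

View pics/w5c.png

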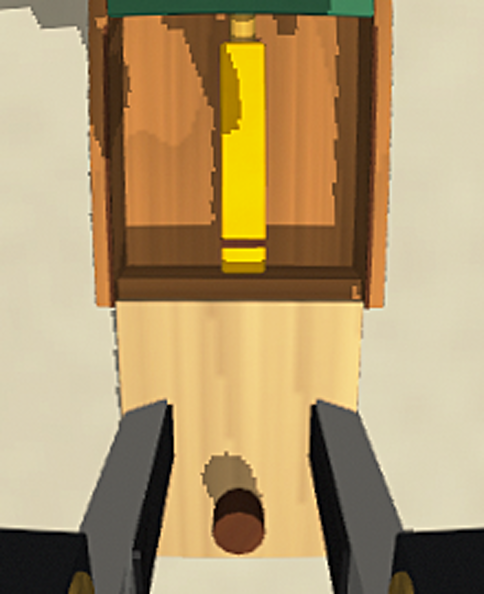

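The tool lies straight against the sill, with the handle from (243,42) to (243,270) in the crop and the loop under the deck. The knob is at (239,533). Next I check that the handle lies flat, using depth, and locate the knob.

```bash
python3 - <<'E'
from h import *
import pickle
c,d=pickle.load(open("pics/w5.pkl","rb")); R=np.array(c["R"]);t=np.array(c["t"])
for u,v in[(243,50),(243,130),(243,230),(258,260),(243,265),(239,533)]:
    U,V=170+u/2.2,60+v/2.2; o,r=ray("wrist",U,V,c); z=d[int(round(V)),int(round(U))]; print((o+r*z/(R[2]@r)).round(1))
print(w("wrist",170+239/2.2,60+533/2.2,77,c))
E
```

```text
[ 536.  -126.8   30.2]
[ 536.  -162.6   31.7]
[ 536.  -207.5   31. ]
[ 542.9 -221.4   30.7]
[ 536.  -223.6   31.1]
[ 534.3 -335.7   77.5]
[ 534.3 -336.1   77. ]
```

```bash
python3 -m crank '[[55,-45,0,0,0,0,0],[55,-80,0,0,0,0,0],[55,-96,0,10,0,0,0],[55,-96,0,50,0,0,0],[55,-96,0,85,0,0,0],[55,-96,0,105,0,0,0],[55,-96,0,114,0,0,0],[55,-96,0,114,0,0,0],[0,-96,0,114,0,0,0],[0,-96,0,114,0,0,0]]' 25
python3 -m crank '[[0,0,0,0,0,0,0],[0,0,0,0,0,0,0],[0,0,0,0,0,0,0],[0,0,0,0,0,0,0],[0,0,0,0,0,0,0]]'
```

```text
clock: 17.65
eef_pos: [535.6, -337.6, 57.7]
eef_rot: [3.14, 0.002, 1.571]
wrist_force: [0.1, 0.8, -0.9]
finger_gap: 39.2
finger_force: 0.0
clock: 18.15
eef_pos: [533.5, -337.7, 57.1]
eef_rot: [-3.138, 0.001, 1.57]
wrist_force: [-13.9, 1.9, 9.9]
finger_gap: 23.0
finger_force: 25.0
```

```bash
python3 -m crank '[[0,8,0,0,0,0,0],[0,22,0,0,0,0,0],[0,37,0,0,0,0,0],[0,52,0,0,0,0,0],[0,67,0,0,0,0,0],[0,82,0,0,0,0,0],[0,95,0,0,0,0,0],[0,107,0,0,0,0,0],[0,115,0,0,0,0,0],[0,119,0,0,0,0,0]]'
python3 -m crank '[[0,2,0,0,0,0,0],[0,3.5,0,0,0,0,0],[0,5,0,0,0,0,0],[0,5,0,0,0,0,0]]'
```

```text
clock: 19.15
eef_pos: [533.9, -218.3, 57.1]
eef_rot: [-3.139, 0.002, 1.571]
wrist_force: [-13.1, -3.4, 10.0]
finger_gap: 23.0
finger_force: 25.0
clock: 19.55
eef_pos: [533.9, -215.4, 57.2]
eef_rot: [-3.14, 0.004, 1.57]
wrist_force: [-13.1, -11.9, 8.6]
finger_gap: 23.4
finger_force: 25.0
```

```bash
python3 -m crank '[[0,1.5,0,0,0,0,0],[0,1.5,0,0,0,0,0],[50,0,0,0,0,0,0],[50,0,0,0,0,0,0],[50,0,0,0,0,0,0],[50,0,0,0,0,0,0],[50,0,0,-30,0,0,0],[50,0,0,-70,0,0,0],[50,-10,0,-120,0,0,0],[50,-30,0,-150,0,0,0]]'
python3 -m crank '[[50,0,0,0,0,0,0],[50,0,0,0,0,0,0],[50,0,0,0,0,0,0]]'
python3 - <<'E'
from h import *
import pickle
c=optics.calibration("wrist"); p,d=optics.camera("wrist"); pickle.dump((c,d),open("pics/w6.pkl","wb")); cv2.imwrite("pics/w6.png",p[:,:,::-1])
E
```

```text
clock: 20.55
eef_pos: [535.8, -242.7, 210.2]
eef_rot: [3.138, 0.002, 1.573]
wrist_force: [0.0, 0.1, -0.3]
finger_gap: 46.7
finger_force: 0.0
clock: 20.85
eef_pos: [534.6, -242.5, 204.7]
eef_rot: [-3.139, -0.0, 1.571]
wrist_force: [-0.4, 1.3, -0.0]
finger_gap: 47.0
finger_force: 0.0
```

View pics/w6.png

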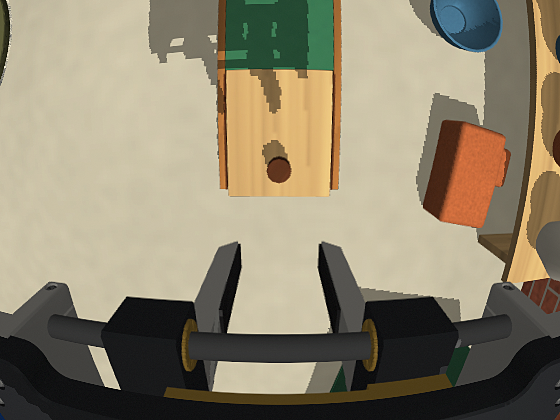

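The cover's front edge meets the deck at row 70 with no gap, and the knob is at (279,170). The gripper is clear of everything and the bystanders look untouched.

```bash
python3 -c "
from cell import manip
print(manip.sign_off())"
```

```text
the job is handed in; nothing more can be done
None
```

The trimming tool is put away flat and straight behind the sill, the cover is fully shut, nothing else on the table was touched, and the job was handed in at about 21 s.

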